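# Stir the oiled beads

### The job

Freshly oiled wooden beads are drying in the white bowl and must not stick together. Take the wooden stirring stick with the orange grip out of the drilled block and, with its lower end down near the bottom of the bowl, stir the beads once all the way round, clockwise seen from above, beginning and ending at the blue handle, so that both dark beads are pushed out of their places but stay in the bowl. Then let go and leave the stick in the bowl.

Things in the scene. Friction and masses are not known exactly. Their poses are not given: they have to be found in the camera images.
- bowl: white round bowl, 144 mm across, blue rim 69 mm high, fixed to the table. Origin on its axis at the underside, z up; one blue loop handle on the -x side reaches 109 mm out. Inner floor at z = 6 mm, inside radius 60 mm there. Clockwise from above runs -x (handle), +y, +x, -y, -x; a circle of 40 to 46 mm radius sweeps the beads
- stick: round wooden stick, 18 mm thick, 165 mm long, orange grip on the top 53 mm. Origin at the centre of its lower end, z up along it. It stands 40 mm deep in a fixed block (170x60x55 mm), lower end 15 mm above the table; a steel rod of equal size stands 100 mm away along the stick's x axis (close fingers along its y). Left in the bowl it may lean or lie
- dark_bead_1: one of two dark brown barrel-shaped wooden beads, 30 mm in diameter, 28 mm high, 14 g, slippery with oil; origin at its centre. Three pale beads of the same size lie with them. At the start the five beads stand on the bowl's floor in any order on a ring of 38 mm radius, 52 degrees apart, with a 150 degree gap at the handle
- dark_bead_2: one of two dark brown barrel-shaped wooden beads, 30 mm in diameter, 28 mm high, 14 g, slippery with oil; origin at its centre. Three pale beads of the same size lie with them. At the start the five beads stand on the bowl's floor in any order on a ring of 38 mm radius, 52 degrees apart, with a 150 degree gap at the handle

How it is judged (in metres and radians):
On the way, in this order (a step that is already met when the one before it is completed fails the run):
1. the held stick's lower end, down among the beads, is at the handle side of the bowl (x of stick in the frame of bowl below -0.02 m and y of stick in the frame of bowl between -0.02 and 0.02 m and horizontal distance between stick and bowl below 0.075 m and z of stick in the frame of bowl below 0.03 m and contact force between the fingers and stick above 0.5 N), for 0.05 s.
2. the held stick's lower end, down among the beads, is a quarter turn clockwise from the handle (y of stick in the frame of bowl above 0.02 m and x of stick in the frame of bowl between -0.02 and 0.02 m and horizontal distance between stick and bowl below 0.075 m and z of stick in the frame of bowl below 0.03 m and contact force between the fingers and stick above 0.5 N), for 0.05 s.
3. the held stick's lower end, down among the beads, is opposite the handle (x of stick in the frame of bowl above 0.02 m and y of stick in the frame of bowl between -0.02 and 0.02 m and horizontal distance between stick and bowl below 0.075 m and z of stick in the frame of bowl below 0.03 m and contact force between the fingers and stick above 0.5 N), for 0.05 s.
4. the held stick's lower end, down among the beads, is three quarters round, clockwise (y of stick in the frame of bowl below -0.02 m and x of stick in the frame of bowl between -0.02 and 0.02 m and horizontal distance between stick and bowl below 0.075 m and z of stick in the frame of bowl below 0.03 m and contact force between the fingers and stick above 0.5 N), for 0.05 s.
5. the held stick's lower end, down among the beads, is back at the handle side, and both dark beads are over 10 mm from where they lay (all of step 1 and distance of each of dark_bead_1, dark_bead_2 from where it was at the start of the episode above 0.01 m), for 0.05 s.
At the end, for the whole second after the job is handed in: The stick's lower end is inside the bowl below the rim; both dark beads are in the bowl; all at rest. While stirring, the end passes each side 20 mm or more from the axis and under 24 mm above the bowl's floor (horizontal distance between stick and bowl below 0.075 m and z of each of stick, dark_bead_1, dark_bead_2 in the frame of bowl below 0.066 m and linear speed of each of stick, dark_bead_1, dark_bead_2 below 0.03 m/s and horizontal distance between each of dark_bead_1, dark_bead_2 and bowl below 0.072 m); the robot touches nothing.
It also fails if it takes over 48 s, if anything falls off the work surface, if the arm or the gripper's body presses on something with over 40 N, if the wrist force passes 120 N, or if a joint passes its speed limit or range.

### The arm

A 6-joint arm with a two-finger parallel gripper is mounted at the origin on a cart in front of the work surface, level with it; the furniture and walls round the work are solid. World frame = base frame: x ahead of the robot, y to its left, z up, the work surface at z = 0. Lengths are in mm, angles in rad, forces in N, time in s.
With the tool pointing down it reaches from about 275 to 750 mm from the base axis. Payload 10.2 kg.
Tool frame: the origin (TCP) lies at the very end of the fingers, on their centre line; the grasp point (between the pads) lies 19 mm behind it; z points along the fingers, x is the direction in which the jaws open and shut, and the axes are right-handed (so a half turn about z gives the same grasp; the last joint's range is limited). The gripper opens to 85 mm and grips with 20 to 120 N. Pads are 22 mm wide; open, the fingers measure 114 mm over their backs; the gripper's body (76 mm by 85 mm) begins 54 mm behind the grasp point. The pads swing forward as they close: fully open they stand 13 mm farther back than shut.
Start: joints at [0.982, 0.313, 1.498, -0, 1.331, -0.223], TCP at [187.804, 490.266, 231.294] pointing down, gripper open.
Joint ranges: [-2.94, 2.94], [-0.97, 2.17], [0.19, 2.56], [-1.23, 4.37], [0.02, 3.11], [-2.88, 2.88]. Speed limits (rad/s): [2.39, 2.39, 3.01, 3.14, 3.14, 3.14].

### API

Orientations are given as a unit quaternion [w, x, y, z].
In Python, from rig import telemetry, capture, camera_model, finish_job gives the robot as it stands.
- The arm moves only by the shell command python3 -m inch 'ROWS' [FORCE]. ROWS is JSON, a list of rows, each a list of 5 numbers: the shift along the tool's x, y, z in m, then the turn about the tool's z in rad, then the finger opening in m, from 0 to 0.0854. A call has exactly 5 rows; each row shifts and turns the pose as measured when the row begins, along the tool's axes as they then stand; what a row does not reach is not made up. A row lasts 1/12 s, in which the tool goes at most 41.7 mm and 7.16 degrees, less where a joint would pass 70% of its speed; a pose out of reach is approached as far as the arm can. A call with a gripper value outside its range is refused whole. The fingers move at their own pace and stop on an object; FORCE is the grip in N (left out, the last holds). Time passes only in rows, so rows that do not move let the fingers close, or fill a call up. It gives the time, the measured TCP pose, the force and the opening at its end, in the units of the state.
- telemetry.sense(): the state, without advancing time (a new reading comes with each control period).
- capture(name): name is "scene" or "top" or "wrist"; returns the picture (384x512x3 uint8, blue, green, red); there is no depth.
- camera_model(name): a dict with "mtx" (3x3 intrinsics, pixels), "k1" (the pictures are not rectified: a ray, as slopes to the right and down, at radius r is drawn at 1 + k1 r^2 times it, then the intrinsics apply), "camera_from_world" (4x4, takes a point from world to camera coordinates). Camera axes: x right, y down, z forward; pixel columns grow to the right and rows downward; lengths in mm; the calibration is good to about 2 mm. A picture is of the moment at which its call begins: read the wrist's pose just before it. camera_model takes no time and is no camera call; for the wrist camera it gives the pose at the moment of the call.
- finish_job(): hands the job in, once; it reports no verdict.
The state is a dict: "time_s": time; "joints": joint angles; "dq": joint speeds; "tau": joint torques, N m; "eef_pos": TCP position; "ee_rot": TCP orientation; "force": force on the tool from outside, world axes, zero at the start; "wrist_torque": the same for the moment, N m; "grip_width": opening from 0.0 (shut) to 1.0 (fully open).
Only numpy, scipy, OpenCV 4.12 (cv2) and the standard library are available. Lean on these libraries where they do the work, as an engineer would, in place of code of your own. Each camera call takes 0.05 s, during which the arm holds its last target. There are 200 camera calls.

## Working session

There is one attempt and no reset: what is moved stays moved. The work goes in short steps, Python scripts to look and compute and a shell command to move; the robot and the scene stay as the last step left them, time stands still between calls to the robot, and variables do not carry over. Pictures are saved under pics/ and viewed, about 8 in all and at most 12, crops included, and the job is handed in when it is done.

```bash
mkdir -p pics; ls; python3 - <<'E'
from rig import telemetry,capture,camera_model
import cv2,numpy as np
s=telemetry.sense();print(s)
for n in("scene","top"):
    m=camera_model(n);print(n,m)
    cv2.imwrite(f"pics/{n}0.png",capture(n))
a=cv2.imread("pics/scene0.png");b=cv2.imread("pics/top0.png")
E
```

```text
pics
{'time_s': 0.0, 'joints': array([ 9.81592351e-01,  3.13483001e-01,  1.49844029e+00,  1.45401877e-05,
        1.33100626e+00, -2.23366902e-01]), 'dq': array([-0.00107841, -0.00144396,  0.00013266,  0.00056857, -0.00040328,
       -0.00030573]), 'tau': array([ 1.81076421e-04, -4.12261891e+01, -2.59752649e+01, -6.26517658e-05,
        4.02520862e-03, -1.36655325e-05]), 'eef_pos': array([187.65348403, 490.04115993, 230.71698568]), 'ee_rot': array([ 2.40830642e-04,  8.23933774e-01,  5.66685706e-01, -6.23597075e-04]), 'force': array([-0.10934777, -0.30169199, -0.03354774]), 'wrist_torque': array([ 0.02368876, -0.04876136, -0.01096318]), 'grip_width': 0.9983091356897547}
scene {'mtx': array([[358.29163018,   0.        , 253.00414971],
       [  0.        , 358.29163018, 188.64596593],
       [  0.        ,   0.        ,   1.        ]]), 'k1': -0.07643143168085932, 'camera_from_world': array([[ 8.34384978e-01, -5.50657348e-01,  2.40456544e-02,
        -4.45981542e+02],
       [-2.47108829e-01, -4.12715324e-01, -8.76700227e-01,
         1.89581874e+02],
       [ 4.92685432e-01,  7.25563606e-01, -4.80435759e-01,
         5.95921771e+02],
       [ 0.00000000e+00,  0.00000000e+00,  0.00000000e+00,
         1.00000000e+00]])}
top {'mtx': array([[386.02047818,   0.        , 249.58353239],
       [  0.        , 386.02047818, 189.57352466],
       [  0.        ,   0.        ,   1.        ]]), 'k1': -0.07997007649377712, 'camera_from_world': array([[ 2.26411572e-02, -9.99463062e-01,  2.36847155e-02,
        -8.01346100e+00],
       [-9.97821892e-01, -2.40595136e-02, -6.14215859e-02,
         5.42793626e+02],
       [ 6.19584491e-02, -2.22424718e-02, -9.97830859e-01,
         8.84873851e+02],
       [ 0.00000000e+00,  0.00000000e+00,  0.00000000e+00,
         1.00000000e+00]])}
```

View pics/top0.png

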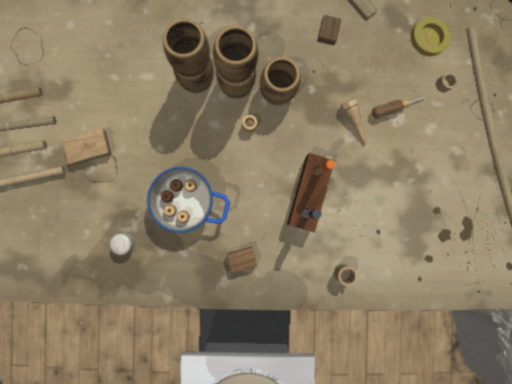

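View pics/scene0.png

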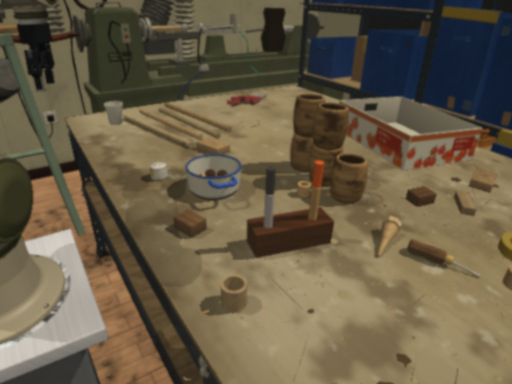

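The top view shows the bowl near (180,201) with its handle toward (222,208), the orange stick top near (331,165) and the steel rod near (313,213). I'll enlarge both regions.

```bash
python3 - <<'E'
import cv2,numpy as np
b=cv2.imread("pics/top0.png");a=cv2.imread("pics/scene0.png")
r=lambda i,s:cv2.resize(i,None,fx=s,fy=s,interpolation=cv2.INTER_CUBIC)
p=np.zeros((600,800,3),np.uint8)
c=r(b[155:255,140:240],4);p[:400,:400]=c
c=r(b[145:245,270:370],4);p[:400,400:]=c
c=r(a[150:200,230:330],4);p[400:,:400]=c
c=r(a[200:250,230:330],4);p[400:,400:]=c
cv2.imwrite("pics/crop.png",p)
E
cat > h.py <<'E'
import numpy as np,cv2
from scipy.optimize import least_squares
from rig import camera_model
def proj(m,P):
    T=m["camera_from_world"];c=np.atleast_2d(P)@T[:3,:3].T+T[:3,3]
    s=c[:,:2]/c[:,2:];s=s*(1+m["k1"]*(s**2).sum(1,keepdims=True))
    return s@m["mtx"][:2,:2].T+m["mtx"][:2,2]
def at(m,uv,z):
    "world point at height z seen at uv"
    return np.r_[least_squares(lambda q:proj(m,[q[0],q[1],z])[0]-uv,[450,0]).x,z]
E
```

```text
(no output)
```

View pics/crop.png

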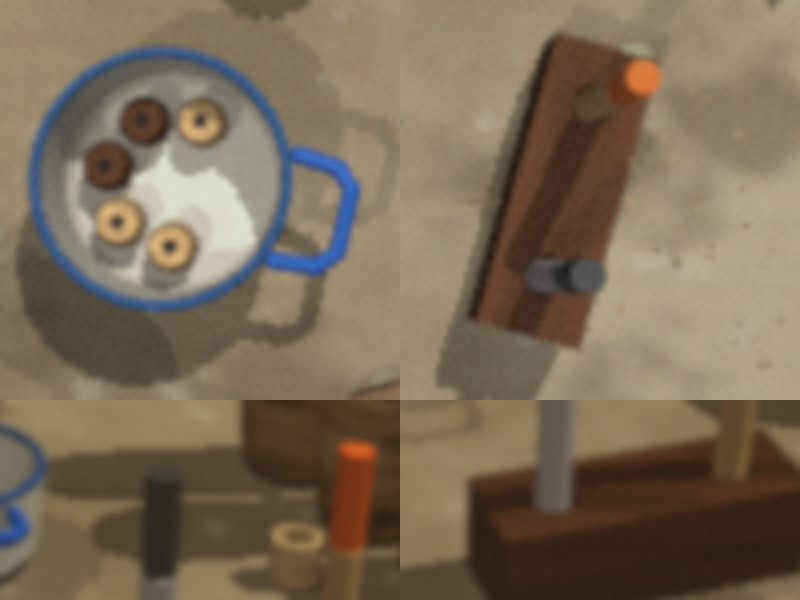

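```bash
python3 - <<'E'
from h import *
m=camera_model("top")
f=lambda x,y,z:at(m,[140+x/4-.4,155+y/4-.4,z][:2],z)
g=lambda x,y,z:at(m,[270+(x-400)/4-.4,145+y/4-.4],z)
S=g(642,78,180);R=g(586,276,180);print("stick",S,"rod",R,np.linalg.norm(S-R))
print("stick entry",g(597,103,55),"rod entry", g(535,275,55))
B=f(161,178,69);print("bowl",B,[np.linalg.norm(f(*e,69)-B) for e in((30,178),(292,178),(161,46),(161,310))])
for z in(50,69):
  H=(f(290,152,z)+f(268,262,z))/2; d=H-f(161,178,z);print("handle dir deg",np.degrees(np.arctan2(d[1],d[0])), np.linalg.norm(f(349,228,z)[:2]-B[:2]))
  d=f(349,228,z)[:2]-B[:2];print(np.degrees(np.arctan2(d[1],d[0])))
for n,x,y in(("d1",145,121),("d2",108,166),("p",201,121),("p",120,221),("p",172,246)):
  q=f(x,y,34)[:2]-B[:2];print(n,q,np.hypot(*q),np.degrees(np.arctan2(q[1],q[0])))
s=camera_model("scene")
print(proj(s,[S,R]))  # expect stick top
d=(S-R);print("axis deg",np.degrees(np.arctan2(d[1],d[0])))
from scipy.spatial.transform import Rotation as Q
from rig import telemetry
w=telemetry.sense()["ee_rot"];M=Q.from_quat(np.r_[w[1:],w[0]]).as_matrix();print(M.round(3))
E
```

```text
stick [ 585.88036729 -146.52132425  180.        ] rod [ 489.62254357 -120.28823025  180.        ] 99.76845116736332
stick entry [ 587.73790541 -149.98530318   55.        ] rod entry [ 490.02527553 -116.09582882   55.        ]
bowl [514.97349069 158.31435111  69.        ] [np.float64(72.09089179737309), np.float64(71.84181573316019), np.float64(72.80571214783232), np.float64(72.11755198534266)]
handle dir deg -102.35694662519494 106.05102230511741
-103.54911454431053
handle dir deg -102.35694662519492 106.71711210771669
-103.50121266513823
d1 [33.55089233 15.77851851] 37.07592241020271 25.186949763172255
d2 [ 7.27555785 36.07306762] 36.799455833708635 78.5970214561979
p [ 34.32249335 -16.29030126] 37.99220268505469 -25.39016844014175
p [-23.9325452   28.12802061] 36.93172434795156 130.39258437039268
p [-37.42754916  -2.00876049] 37.48141612617057 -176.92784644415602
[[319.03352516 161.52322284]
 [270.88245439 167.28492659]]
axis deg -15.244569700607146
[[ 0.358  0.934 -0.001]
 [ 0.934 -0.358 -0.001]
 [-0.001 -0.    -1.   ]]
```

Positions agree with the given sizes: rim 72 mm, rod spacing 99.8 mm, ring 37 mm. The stick is at (586,-147) and the bowl at (515,158), with the handle at about -102°. I'll move toward the stick now.

```bash
python3 -m inch '[[0,0,0,-0.1,0.06],[-0.027,0.029,0,0,0.06],[-0.027,0.029,0,0,0.06],[-0.027,0.029,0,0,0.06],[-0.027,0.029,0,0,0.06]]'
python3 -m inch '[[-0.027,0.029,0,0,0.06],[-0.027,0.029,0,0,0.06],[-0.027,0.029,0,0,0.06],[-0.027,0.029,0,0,0.06],[-0.027,0.029,0,0,0.06]]'
python3 -m inch '[[-0.027,0.029,0,0,0.06],[-0.027,0.029,0,0,0.06],[-0.027,0.029,0,0,0.06],[-0.027,0.029,0,0,0.06],[0,0,0,0,0.06]]'
cat >> h.py <<'E'
def go(x,y,ang):
    "tool-frame offset (mm) to world x,y and turn about tool z to bring tool x to ang deg"
    from rig import telemetry
    from scipy.spatial.transform import Rotation as Q
    s=telemetry.sense();w=s["ee_rot"];M=Q.from_quat(np.r_[w[1:],w[0]]).as_matrix()
    a=np.degrees(np.arctan2(M[1,0],M[0,0]))
    d=M.T@(np.array([x,y,s["eef_pos"][2]])-s["eef_pos"])
    print("t",s["time_s"],"pos",s["eef_pos"].round(1),"tool z",M[:,2].round(3),"angx",a.round(2),"shift",d.round(1),"turn",-np.radians((ang-a+90)%180-90).round(3),"F",s["force"].round(1),"grip",s["grip_width"])
E
python3 -c "from h import *;go(586.5,-147,74.8)"
```

```text
time_s: 0.52
eef_pos: [270.2, 355.0, 228.3]
ee_rot: [-0.0, 0.79, 0.614, -0.002]
force: [1.4, 1.0, 0.2]
grip_width: 0.704
time_s: 0.93
eef_pos: [379.4, 179.5, 227.7]
ee_rot: [-0.0, 0.789, 0.614, -0.003]
force: [0.5, 0.5, 0.1]
grip_width: 0.703
time_s: 1.35
eef_pos: [469.8, 33.3, 226.8]
ee_rot: [-0.0, 0.791, 0.612, -0.003]
force: [-0.6, 0.2, -1.5]
grip_width: 0.701
t 1.35 pos [469.8  33.3 226.8] tool z [-0.005 -0.004 -1.   ] angx 75.47 shift [-1.452e+02  1.582e+02  1.000e-01] turn 0.012 F [-0.6  0.2 -1.5] grip 0.7012385306665161
```

```bash
python3 -m inch '[[-0.027,0.029,-0.002,0,0.06],[-0.027,0.029,0,0,0.06],[-0.027,0.029,0,0.01,0.06],[-0.027,0.029,0,0,0.06],[-0.027,0.029,0,0,0.06]]'
python3 -m inch '[[-0.007,0.011,0,0,0.06],[0,0,0,0,0.06],[0,0,0,0,0.06],[0,0,0,0,0.06],[0,0,0,0,0.06]]'
python3 - <<'E'
from h import *
from rig import capture
go(586.5,-147,74.8)
m=camera_model("wrist");cv2.imwrite("pics/w1.png",capture("wrist"))
print(proj(m,[[586,-147,180],[587.5,-149,55],[490,-119,180]]))
E
```

```text
time_s: 1.77
eef_pos: [574.6, -134.3, 227.4]
ee_rot: [-0.002, 0.793, 0.609, -0.004]
force: [0.4, 0.6, 1.2]
grip_width: 0.702
time_s: 2.18
eef_pos: [584.1, -148.4, 223.7]
ee_rot: [-0.004, 0.795, 0.607, -0.005]
force: [-0.2, -0.1, 0.1]
grip_width: 0.701
t 2.1833 pos [ 584.1 -148.4  223.7] tool z [-0.013  0.001 -1.   ] angx 74.76 shift [ 2.   1.9 -0. ] turn -0.001 F [-0.2 -0.1  0.1] grip 0.7014928003542756
[[253.33273474 212.81851411]
 [251.12225548 172.14223212]
 [256.69173272  57.85722541]]
```

View pics/w1.png

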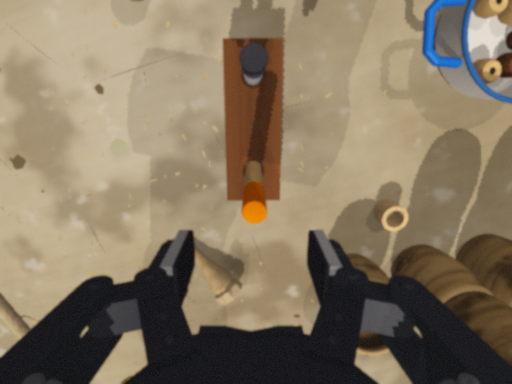

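The wrist image puts the orange top at (254,212), within 1 px of my prediction of (253.3,212.8). Descending to TCP z≈136 and closing.

```bash
python3 -m inch '[[0.002,0.003,0.02,0,0.06],[0,0,0.02,0,0.06],[0,0,0.02,0,0.06],[0,0,0.02,0,0.06],[0,0,0,0,0.06]]'
python3 -c "from h import *;go(586.5,-147,74.8)"
```

```text
time_s: 2.65
eef_pos: [586.2, -142.0, 144.9]
ee_rot: [-0.002, 0.793, 0.61, -0.003]
force: [-0.6, 0.8, 0.3]
grip_width: 0.701
t 2.65 pos [ 586.2 -142.   144.9] tool z [-0.008 -0.001 -1.   ] angx 75.12 shift [-4.8  1.6  0. ] turn 0.006 F [-0.6  0.8  0.3] grip 0.7013826122575246
```

```bash
python3 -m inch '[[-0.005,0.001,0.006,0.006,0.06],[0,0,0,0,0.06],[0,0,0,0,0.04],[0,0,0,0,0.03],[0,0,0,0,0.025]]' 100
python3 -c "from h import *;go(586.3,-147,74.8)"
```

```text
time_s: 3.07
eef_pos: [586.7, -146.4, 143.2]
ee_rot: [0.001, 0.794, 0.608, -0.002]
force: [0.2, -0.1, -0.5]
grip_width: 0.3
t 3.0667 pos [ 586.7 -146.4  143.2] tool z [-0.003 -0.004 -1.   ] angx 74.85 shift [-0.7 -0.2  0. ] turn 0.001 F [ 0.2 -0.1 -0.5] grip 0.30022638202477303
```

```bash
python3 -m inch '[[0,0,0.006,0,0.025],[0,0,0,0,0.025],[0,0,0,0,0],[0,0,0,0,0],[0,0,0,0,0]]' 100
python3 -m inch '[[0,0,0,0,0],[0,0,0,0,0],[0,0,-0.01,0,0],[0,0,-0.02,0,0],[0,0,-0.02,0,0]]' 100
python3 -c "from h import *;go(586.3,-147,74.8)"
```

```text
time_s: 3.48
eef_pos: [587.7, -146.8, 138.9]
ee_rot: [0.002, 0.794, 0.608, -0.001]
force: [-1.2, -0.0, -0.6]
grip_width: 0.187
time_s: 3.9
eef_pos: [585.8, -145.8, 186.8]
ee_rot: [-0.002, 0.794, 0.608, -0.003]
force: [0.1, -0.5, -0.9]
grip_width: 0.186
t 3.9 pos [ 585.8 -145.8  186.8] tool z [-0.007 -0.001 -1.   ] angx 74.84 shift [-1.   0.8 -0. ] turn 0.001 F [ 0.1 -0.5 -0.9] grip 0.18624029529830974
```

The stick is held. Lifting and carrying it to the handle side above the bowl.

```bash
python3 -m inch '[[0,0,-0.03,0,0],[0,0,-0.03,0,0],[0.01,-0.006,0,0,0],[0.02,-0.012,0,0,0],[0.025,-0.016,0,0,0]]'
python3 -m inch '[[0.025,-0.016,0,0,0],[0.025,-0.016,0,0,0],[0.025,-0.016,0,0,0],[0.02,-0.013,0,0,0],[0.01,-0.007,0,0,0]]'
python3 -c "from h import *;go(506,116,74.8)"
```

```text
time_s: 4.32
eef_pos: [568.7, -86.5, 256.7]
ee_rot: [0.003, 0.796, 0.605, -0.001]
force: [0.2, 0.7, -0.2]
grip_width: 0.186
time_s: 4.73
eef_pos: [527.5, 40.5, 258.3]
ee_rot: [0.004, 0.796, 0.605, -0.0]
force: [-0.6, -0.7, -0.6]
grip_width: 0.185
t 4.7333 pos [527.5  40.5 258.3] tool z [ 0.004 -0.006 -1.   ] angx 74.52 shift [ 67.  -40.8  -0.5] turn -0.005 F [-0.6 -0.7 -0.6] grip 0.18549841839523298
```

```bash
python3 -m inch '[[0.02,-0.012,0,0,0],[0.02,-0.012,0.005,0,0],[0.02,-0.012,0.005,0,0],[0.008,-0.005,0.005,0,0],[0,0,0,0,0]]'
python3 - <<'E'
from h import *
from rig import capture,telemetry
go(506,116,74.8)
z=telemetry.sense()["eef_pos"]
s=camera_model("scene");t=camera_model("top");w=camera_model("wrist")
S=capture("scene");T=capture("top");W=capture("wrist")
tip=z+[0,0,-124];top=z+[0,0,41]
print("tip,grip joint at z-11",tip)
for n,m in(("scene",s),("top",t),("wrist",w)):print(n,proj(m,[tip,top]).round(1), proj(m,[515,158.3,69]).round(1))
p=np.zeros((600,800,3),np.uint8)
p[:300,:400]=cv2.resize(S[120:220,160:293],(400,300),interpolation=cv2.INTER_CUBIC)
p[:300,400:]=cv2.resize(T[150:250,130:263],(400,300),interpolation=cv2.INTER_CUBIC)
p[300:,:400]=cv2.resize(W,(400,300),interpolation=cv2.INTER_AREA)
cv2.imwrite("pics/c2.png",p)
E
```

```text
time_s: 5.15
eef_pos: [504.5, 121.2, 243.9]
ee_rot: [0.005, 0.795, 0.606, 0.001]
force: [0.6, -0.5, -0.6]
grip_width: 0.188
t 5.15 pos [504.5 121.2 243.9] tool z [ 0.007 -0.007 -1.   ] angx 74.62 shift [-4.6  2.9  0. ] turn -0.003 F [ 0.6 -0.5 -0.6] grip 0.18808362975068282
tip,grip joint at z-11 [504.45974703 121.22337047 119.9065561 ]
scene [[216.6 151.8]
 [215.   83.7]] [[213.9 164.2]]
top [[193.8 203.7]
 [181.7 201.2]] [[179.9 199.1]]
wrist [[251.  177.3]
 [250.2 287.7]] [[285.5 165. ]]
```

View pics/c2.png

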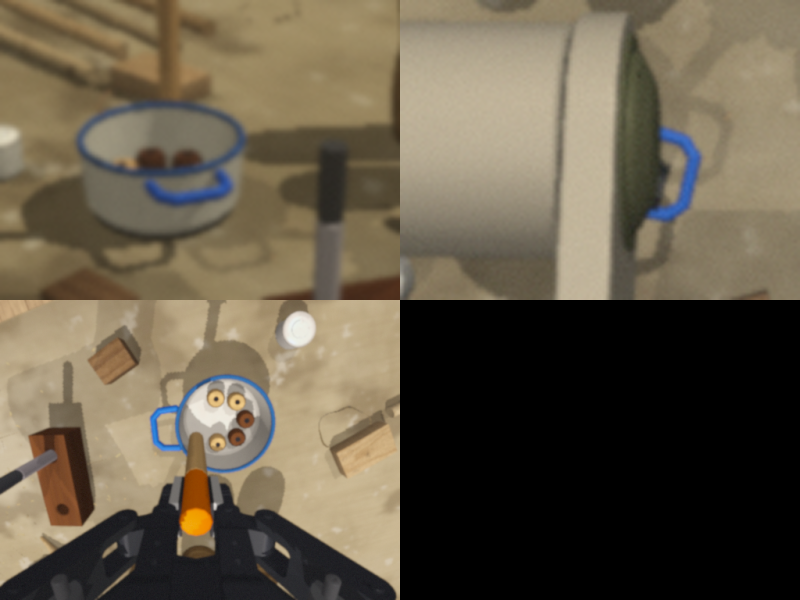

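Scene view: stick tip at (216,152), against a predicted (216.6,151.8). The rim centre at (214,165) also matches. The wrist view shows all five beads untouched and the stick straight in the jaws. Its rim centre was about 7 px off my prediction, probably because the arm was settling, so I'm trusting scene and top. Lowering the stick.

```bash
python3 -m inch '[[-0.005,0.003,0.015,0,0],[0,0,0.02,0,0],[0,0,0.015,0,0],[0,0,0,0,0],[0,0,0,0,0]]'
python3 -c "from h import *;go(506,116,74.8)"
```

```text
time_s: 5.72
eef_pos: [511.0, 107.1, 195.5]
ee_rot: [0.007, 0.798, 0.602, 0.003]
force: [0.7, -0.3, -0.1]
grip_width: 0.186
t 5.7167 pos [511.  107.1 195.5] tool z [ 0.013 -0.008 -1.   ] angx 74.09 shift [ 7.2 -7.2 -0.1] turn -0.012 F [ 0.7 -0.3 -0.1] grip 0.18613404069848413
```

```bash
python3 -m inch '[[0.007,-0.007,0.01,-0.012,0],[0,0,0.015,0,0],[0,0,0.015,0,0],[0,0,0,0,0],[0,0,0,0,0]]'
python3 -c "from h import *;go(506,116,74.8)"
```

```text
time_s: 6.13
eef_pos: [510.4, 112.6, 160.1]
ee_rot: [0.01, 0.796, 0.606, 0.006]
force: [0.7, -0.0, 0.3]
grip_width: 0.186
t 6.1333 pos [510.4 112.6 160.1] tool z [ 0.022 -0.009 -1.   ] angx 74.58 shift [ 2.1 -5.1 -0.1] turn -0.004 F [ 0.7 -0.   0.3] grip 0.18591542074590503
```

```bash
python3 -m inch '[[0.003,-0.007,0.01,-0.004,0],[0,0,0.01,0,0],[0,0,0,0,0],[0,0,0,0,0],[0,0,0,0,0]]'
cat >> h.py <<'E'
def tip(rel):
    "tip in bowl frame, and tool shift to bring it to polar (43, deg clockwise from handle) for each rel"
    from rig import telemetry
    from scipy.spatial.transform import Rotation as Q
    s=telemetry.sense();w=s["ee_rot"];M=Q.from_quat(np.r_[w[1:],w[0]]).as_matrix()
    p=s["eef_pos"]+124*M[:,2];c=np.array([515,158.3]);q=p[:2]-c
    h=np.radians(78.);Rb=np.array([[np.cos(h),np.sin(h)],[-np.sin(h),np.cos(h)]])
    b=Rb@q
    print("t",s["time_s"].__round__(2),"tip bowl",b.round(1),"z",p[2].round(1),"r",np.hypot(*b).round(1),"cw deg",(np.degrees(np.arctan2(b[1],-b[0]))%360).round(1),"toolz",M[:,2].round(3),"F",s["force"].round(1),"g",round(s["grip_width"],3))
    prev=p[:2]
    for r in rel:
        a=np.radians(258-r);t=c+43*np.array([np.cos(a),np.sin(a)])
        d=M.T@np.r_[t-prev,0];print(r,"shift",d.round(1)[:2]);prev=t
E
python3 -c "from h import *;tip([0]+[*range(15,361,15)])"
```

```text
time_s: 6.55
eef_pos: [508.1, 115.9, 144.5]
ee_rot: [0.013, 0.795, 0.607, 0.009]
force: [0.1, -1.0, -0.7]
grip_width: 0.185
t 6.55 tip bowl [-43.3  -6. ] z 20.6 r 43.7 cw deg 352.2 toolz [ 0.03  -0.009 -1.   ] F [ 0.1 -1.  -0.7] g 0.185
0 shift [-0. -6.]
15 shift [  0.8 -11.2]
30 shift [  3.7 -10.6]
45 shift [ 6.3 -9.3]
60 shift [ 8.5 -7.3]
75 shift [10.1 -4.9]
90 shift [11.  -2.1]
105 shift [11.2  0.8]
120 shift [10.6  3.7]
135 shift [9.3 6.3]
150 shift [7.3 8.5]
165 shift [ 4.9 10.1]
180 shift [ 2.1 11. ]
195 shift [-0.8 11.2]
210 shift [-3.7 10.6]
225 shift [-6.3  9.3]
240 shift [-8.5  7.3]
255 shift [-10.1   4.9]
270 shift [-11.    2.1]
285 shift [-11.2  -0.8]
300 shift [-10.6  -3.7]
315 shift [-9.3 -6.3]
330 shift [-7.3 -8.5]
345 shift [ -4.9 -10.1]
360 shift [ -2.1 -11. ]
```

The tip is at the handle side, z 20.6, so I'm starting the clockwise stir.

```bash
python3 -m inch '[[0,-0.011,0.003,0,0],[0.003,-0.012,0.001,0,0],[0.005,-0.011,0,0,0],[0.007,-0.009,0,0,0],[0.008,-0.007,0,0,0]]'
python3 -c "from h import *;tip([60,75,90,105,120,135])"
```

```text
time_s: 6.97
eef_pos: [465.8, 152.0, 141.1]
ee_rot: [0.014, 0.796, 0.605, 0.011]
force: [0.4, -0.5, -0.5]
grip_width: 0.181
t 6.97 tip bowl [-16.7  42.4] z 17.2 r 45.6 cw deg 68.5 toolz [ 0.034 -0.01  -0.999] F [ 0.4 -0.5 -0.5] g 0.181
60 shift [-4.4  5.5]
75 shift [10.1 -4.9]
90 shift [11.  -2.1]
105 shift [11.2  0.8]
120 shift [10.6  3.7]
135 shift [9.3 6.3]
```

```bash
python3 -m inch '[[0.007,0.001,0,0,0],[0.01,-0.001,0,0,0],[0.011,0.001,0,0,0],[0.0105,0.004,0,0,0],[0.009,0.006,0,0,0]]'
python3 -c "from h import *;tip([120,135,150,165,180,195,210])"
```

```text
time_s: 7.38
eef_pos: [489.1, 201.2, 142.5]
ee_rot: [0.015, 0.795, 0.607, 0.011]
force: [-0.7, -0.6, -0.8]
grip_width: 0.186
t 7.38 tip bowl [36.2 29.7] z 18.5 r 46.8 cw deg 140.6 toolz [ 0.035 -0.01  -0.999] F [-0.7 -0.6 -0.8] g 0.186
120 shift [-15.1  -6.7]
135 shift [9.3 6.3]
150 shift [7.3 8.5]
165 shift [ 4.9 10.1]
180 shift [ 2.1 11. ]
195 shift [-0.8 11.2]
210 shift [-3.7 10.6]
```

```bash
python3 -m inch '[[0.001,0.008,0.001,0,0],[0.004,0.01,0.001,0,0],[0.001,0.011,0,0,0],[-0.002,0.011,0,0,0],[-0.005,0.010,0,0,0]]'
python3 -c "from h import *;tip([210,225,240,255,270,285])"
```

```text
time_s: 7.8
eef_pos: [540.2, 191.3, 140.5]
ee_rot: [0.013, 0.793, 0.609, 0.009]
force: [-2.2, 0.8, 0.1]
grip_width: 0.183
t 7.8 tip bowl [ 37.1 -21.8] z 16.6 r 43.1 cw deg 210.4 toolz [ 0.031 -0.01  -0.999] F [-2.2  0.8  0.1] g 0.183
210 shift [ 0.1 -0.3]
225 shift [-6.4  9.2]
240 shift [-8.5  7.3]
255 shift [-10.1   4.8]
270 shift [-11.   2.]
285 shift [-11.2  -0.9]
```

```bash
python3 -m inch '[[-0.006,0.009,0,0,0],[-0.008,0.007,0,0,0],[-0.010,0.005,0,0,0],[-0.011,0.002,0,0,0],[-0.011,-0.002,0,0,0]]'
python3 -c "from h import *;tip([285,300,315,330,345,360])"
```

```text
time_s: 8.22
eef_pos: [551.8, 136.9, 140.4]
ee_rot: [0.013, 0.794, 0.608, 0.01]
force: [-0.1, 2.0, 0.3]
grip_width: 0.188
t 8.22 tip bowl [-13.5 -44.5] z 16.4 r 46.5 cw deg 286.9 toolz [ 0.032 -0.009 -0.999] F [-0.1  2.   0.3] g 0.188
285 shift [ 2.2 -3.1]
300 shift [-10.6  -3.7]
315 shift [-9.3 -6.3]
330 shift [-7.3 -8.5]
345 shift [ -4.8 -10.1]
360 shift [ -2.1 -11. ]
```

```bash
python3 -m inch '[[-0.008,-0.006,0,0,0],[-0.009,-0.007,0,0,0],[-0.007,-0.009,0,0,0],[-0.004,-0.010,0,0,0],[0,-0.006,0,0,0]]'
python3 -c "from h import *;tip([345,360])"
```

```text
time_s: 8.63
eef_pos: [505.1, 112.1, 140.1]
ee_rot: [0.015, 0.795, 0.606, 0.011]
force: [1.8, -0.4, -0.9]
grip_width: 0.184
t 8.63 tip bowl [-47.6  -4.6] z 16.1 r 47.8 cw deg 354.5 toolz [ 0.036 -0.011 -0.999] F [ 1.8 -0.4 -0.9] g 0.184
345 shift [6.4 6.2]
360 shift [ -2.1 -11. ]
```

Back at the handle side. Holding there to look.

```bash
python3 -m inch '[[0.003,-0.003,0,0,0],[0,0,0,0,0],[0,0,0,0,0],[0,0,0,0,0],[0,0,0,0,0]]'
python3 - <<'E'
from h import *
from rig import capture
tip([0])
S=capture("scene");W=capture("wrist")
p=np.zeros((500,800,3),np.uint8)
p[:300,:400]=cv2.resize(S[120:220,160:293],(400,300),interpolation=cv2.INTER_CUBIC)
p[:,400:]=cv2.resize(W[50:300,200:400],(400,500),interpolation=cv2.INTER_CUBIC)
cv2.imwrite("pics/c3.png",p)
E
```

```text
time_s: 9.05
eef_pos: [502.3, 115.4, 140.9]
ee_rot: [0.016, 0.795, 0.606, 0.012]
force: [-0.1, -0.6, -0.3]
grip_width: 0.188
t 9.05 tip bowl [-45.1  -1.4] z 17.0 r 45.1 cw deg 358.2 toolz [ 0.038 -0.012 -0.999] F [-0.1 -0.6 -0.3] g 0.188
0 shift [ 2.  -1.5]
```

View pics/c3.png

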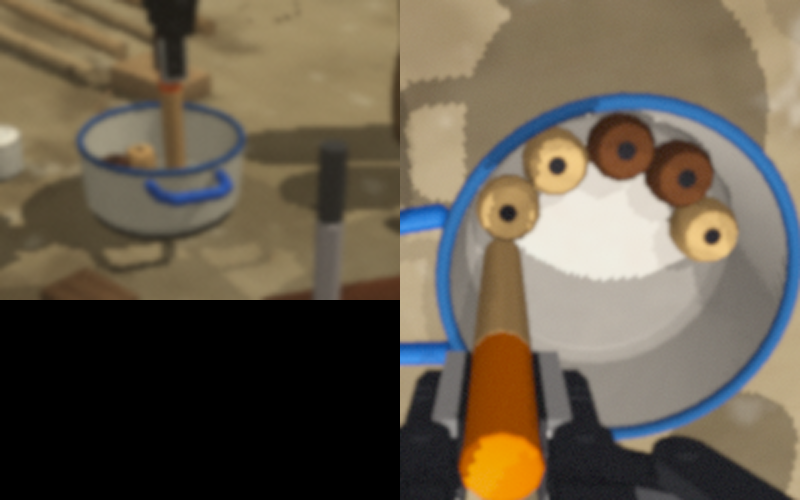

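The picture shows the dark beads about a quarter turn clockwise from the handle, at (622,146) and (681,175). They were opposite the handle, so both moved far more than 10 mm, and all five beads are inside. To keep the stick from falling out over the rim, I'll take it to the middle and set it on the floor before releasing.

```bash
python3 -m inch '[[0.01,0.001,0,0,0],[0.012,0.001,0.002,0,0],[0.012,0.001,0.002,0,0],[0.009,0.001,0.002,0,0],[0,0,0,0,0]]'
python3 -m inch '[[0,0,0.001,0,0],[0,0,0,0,0],[0,0,0,0,0],[0,0,0,0,0],[0,0,0,0,0]]'
python3 -c "from h import *;tip([0])"
```

```text
time_s: 9.57
eef_pos: [519.6, 160.5, 133.9]
ee_rot: [0.016, 0.795, 0.606, 0.012]
force: [-0.4, 0.2, -0.5]
grip_width: 0.187
time_s: 9.98
eef_pos: [519.4, 161.2, 132.1]
ee_rot: [0.016, 0.795, 0.607, 0.011]
force: [0.1, 0.3, 0.0]
grip_width: 0.187
t 9.98 tip bowl [ 3.3 -8.4] z 8.2 r 9.0 cw deg 248.7 toolz [ 0.036 -0.012 -0.999] F [0.1 0.3 0. ] g 0.187
0 shift [-46.7  -5.7]
```

```bash
python3 -m inch '[[0,-0.004,0.001,0,0],[0,0,0.001,0,0],[0,0,0,0,0],[0,0,0,0,0],[0,0,0,0,0]]' 20
python3 -c "from h import *;tip([0])"
```

```text
time_s: 10.4
eef_pos: [515.1, 161.6, 130.1]
ee_rot: [0.016, 0.795, 0.606, 0.011]
force: [-0.5, -0.3, -0.7]
grip_width: 0.185
t 10.4 tip bowl [ 2.7 -4.2] z 6.2 r 5.0 cw deg 236.7 toolz [ 0.037 -0.012 -0.999] F [-0.5 -0.3 -0.7] g 0.185
0 shift [-45.9  -1.5]
```

Now about at the floor. Opening.

```bash
python3 -m inch '[[0,0,0,0,0.025],[0,0,0,0,0.03],[0,0,0,0,0.05],[0,0,0,0,0.06],[0,0,0,0,0.06]]'
python3 -m inch '[[0,0,-0.003,0,0.06],[0,0,-0.003,0,0.06],[0,0,-0.003,0,0.06],[0,0,0,0,0.06],[0,0,0,0,0.06]]'
python3 - <<'E'
from h import *
from rig import capture
tip([0])
S=capture("scene");W=capture("wrist")
p=np.zeros((500,800,3),np.uint8)
p[:300,:400]=cv2.resize(S[120:220,160:293],(400,300),interpolation=cv2.INTER_CUBIC)
p[:,400:]=cv2.resize(W[50:384,150:417],(400,500),interpolation=cv2.INTER_AREA)
cv2.imwrite("pics/c4.png",p)
E
```

```text
time_s: 10.82
eef_pos: [515.4, 161.5, 130.4]
ee_rot: [0.016, 0.795, 0.606, 0.011]
force: [0.5, -0.7, 0.9]
grip_width: 0.698
time_s: 11.23
eef_pos: [515.2, 161.7, 140.7]
ee_rot: [0.016, 0.795, 0.606, 0.012]
force: [0.1, 0.1, -0.1]
grip_width: 0.707
t 11.23 tip bowl [ 2.9 -4.5] z 16.8 r 5.3 cw deg 236.7 toolz [ 0.038 -0.012 -0.999] F [ 0.1  0.1 -0.1] g 0.707
0 shift [-46.1  -1.8]
```

View pics/c4.png

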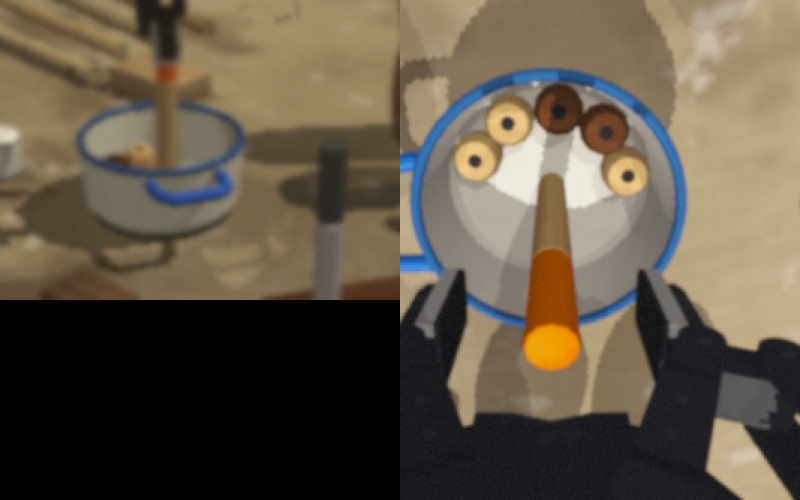

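The stick stands upright in the middle, clear of both fingers, with all the beads inside. Retreating upward.

```bash
python3 -m inch '[[0,0,-0.01,0,0.06],[0,0,-0.015,0,0.06],[0,0,-0.015,0,0.06],[0,0,-0.015,0,0.06],[0,0,-0.01,0,0.06]]'
python3 -m inch '[[0,0,-0.015,0,0.06],[0,0,-0.015,0,0.06],[0,0,-0.02,0,0.06],[0,0,-0.02,0,0.06],[0,0,0,0,0.06]]'
python3 -m inch '[[0,0,0,0,0.06],[0,0,0,0,0.06],[0,0,0,0,0.06],[0,0,0,0,0.06],[0,0,0,0,0.06]]'
python3 - <<'E'
from h import *
from rig import capture
tip([0])
S=capture("scene");W=capture("wrist")
p=np.zeros((500,800,3),np.uint8)
p[:300,:400]=cv2.resize(S[120:220,160:293],(400,300),interpolation=cv2.INTER_CUBIC)
p[:,400:]=cv2.resize(W[50:384,150:417],(400,500),interpolation=cv2.INTER_AREA)
cv2.imwrite("pics/c5.png",p)
E
```

```text
time_s: 11.75
eef_pos: [511.3, 162.3, 208.1]
ee_rot: [0.015, 0.795, 0.606, 0.009]
force: [0.2, 0.3, -1.3]
grip_width: 0.7
time_s: 12.17
eef_pos: [508.6, 163.2, 286.9]
ee_rot: [0.016, 0.795, 0.606, 0.011]
force: [-0.6, 0.2, 0.7]
grip_width: 0.704
time_s: 12.58
eef_pos: [507.8, 163.2, 286.0]
ee_rot: [0.015, 0.795, 0.606, 0.011]
force: [0.5, -0.2, -0.3]
grip_width: 0.71
t 12.58 tip bowl [2.8 3.4] z 162.1 r 4.4 cw deg 129.1 toolz [ 0.036 -0.012 -0.999] F [ 0.5 -0.2 -0.3] g 0.71
0 shift [-45.5   6.1]
```

View pics/c5.png

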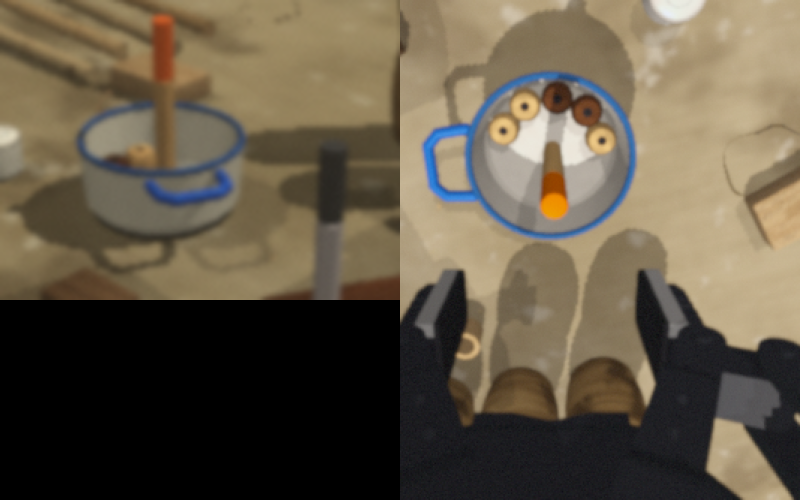

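The stick stands free in the bowl, all five beads are inside, and the gripper is about 100 mm clear of the stick. Handing in.

```bash
python3 -c "
from rig import finish_job;print(finish_job())"
```

```text
the job is handed in; nothing more can be done
None
```

I took the stick out of the block and stirred once clockwise, starting and ending at the blue handle. I then stood it on the bowl floor near the middle, let go and backed the gripper straight up. The job was handed in at about 12.7 s.

**Stir:** in the readings taken during the lap, the tip was 43–48 mm from the bowl's axis and about 10–15 mm above the floor. The positions come from the arm pose and my bowl estimate, and the lap ended within 5 mm of the handle line.

**Last pictures:** both dark beads had gone from opposite the handle to about a quarter turn clockwise from it, far more than 10 mm. All five beads are in the bowl. The stick stands upright, and the gripper is about 100 mm above it, touching nothing.

**Disagreements:**
- One wrist picture placed the bowl about 8 mm from where the scene and top cameras had it. I took this as the arm still settling and relied on the other two.
- The tool tilt drifted to about 0.04 rad. I allowed for it when working out the tip position.
- The finger opening read about 16 mm on the 18 mm stick, though the grip held.

I did not measure speeds at the end. The stick and beads looked the same in the pictures before and after the gripper backed away, 1.3 s apart.

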